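Refit the soup warmer's control knob and hold it pressed in

ROBOT

A 6-joint arm with a two-finger parallel gripper is mounted at the origin on the work surface. World frame = base frame: x ahead of the robot, y to its left, z up, the work surface at z = 0. Lengths are in mm, angles in rad, forces in N, time in s.
With the tool pointing down it reaches from about 300 to 850 mm from the base axis. Payload 4.2 kg.
Tool frame: the origin (TCP) lies at the very end of the fingers, on their centre line; the grasp point (between the pads) lies manip.tcp_to_grasp behind it (manip.tcp_to_grasp is the distance from the TCP to the grasp point, in mm); z points along the fingers, y is the direction in which the jaws open and shut (so a half turn about z gives the same grasp; the last joint's range is limited). The gripper opens to 91 mm and grips with 3 to 60 N. Pads are 32 mm wide; open, the fingers measure 118 mm over their backs; the gripper's body (76 mm by 178 mm) begins 60 mm behind the grasp point.
Start: joints at [1.121, 0.32, 1.565, -0, 1.257, -0.02], TCP at [239.6, 522.719, 213.976] pointing down, gripper open.
Joint ranges: [-3.11, 3.11], [-0.84, 2.01], [0.21, 2.61], [-1.34, 4.49], [0.05, 2.63], [-2.56, 2.56]. Speed limits (rad/s): [2.57, 2.57, 3.14, 3.14, 3.14, 3.14].

INTERFACE

Orientations are given as a unit quaternion [w, x, y, z].
In Python, from cell import manip gives the robot as it stands. Calls block until the motion is done:
- manip.move_pose(position, orientation): joint-space move of the TCP to a pose.
- manip.servo_line(position, orientation=None, v=150, until_force=None): straight line of the TCP; orientation=None keeps the orientation; v is the mean speed in mm/s. With until_force (N) it stops when the force on the tool has changed by that much, and returns True; else False.
- manip.set_joints(angles): joint-space move.
- manip.grip(opening): finger opening in mm; the grip force is fixed at half the most; returns when the fingers have stopped.
- manip.wait(seconds).
- manip.ik(position, orientation): joint angles nearest the present ones, or None.
- manip.get_image(name): name is "scene" or "top" or "wrist"; returns the picture (384x512x3 uint8, red, green, blue); there is no depth.
- manip.camera_model(name): a dict with "camera_matrix" (3x3 intrinsics, pixels), "view" (4x4, takes a point from world to camera coordinates). Camera axes: x right, y up, looking along -z (the intrinsics and any distortion apply to the point x, -y, -z); pixel columns grow to the right and rows downward; lengths in mm; the calibration is good to about 2 mm. A picture is of the moment at which its call begins: read the wrist's pose just before it. camera_model takes no time and is no camera call; for the wrist camera it gives the pose at the moment of the call.
A pose or a line that the arm cannot do raises manip.PlanningError and nothing moves.
- manip.finish_job(): hands the job in, once; it reports no verdict.
Readings, each from a call of its own:
- manip.current_time(): time.
- manip.current_joints(): joint angles.
- manip.current_dq(): joint speeds.
- manip.current_joint_torque(): joint torques, N m.
- manip.current_eef_pos(): TCP position.
- manip.current_eef_rot(): TCP orientation.
- manip.current_wrist_force(): force on the tool from outside, world axes, zero at the start.
- manip.current_torque(): the same for the moment, N m.
- manip.current_finger_gap(): finger opening in mm.
Only numpy, scipy, OpenCV 4.12 (cv2) and the standard library are available. Lean on these libraries where they do the work, as an engineer would, in place of code of your own. Each camera call takes 0.05 s, during which the arm holds its last target.

TASK

The black control knob has come off the soup warmer on the tasting counter. Pick it up by its bar, turn it so that the flat in its bore matches the flat on the warmer's spindle, push it fully down onto the spindle, then press it in against the spindle's spring until you feel the stop, as you would while lighting the burner. Finish while still holding the knob pressed in with the fingers (do not let go), and leave the other things on the counter where they are.

Things in the scene. Friction and masses are not known exactly. Their poses are not given: they have to be found in the camera images.
- knob_center (a point): Loose black knob, upright on the counter, 37 mm tall, about 70 g. Round skirt 50 mm across, 15 mm high; on it, from 15 to 37 mm, a bar grip 14 mm wide along the knob's x, from 22 mm behind the axis to a pointed nose 34 mm in front (sides flat and parallel up to 20 mm in front). This point is on the axis half-way up, 18.5 mm above the underside; x points to the nose, z up.
- knob_bore (a point): On the knob's axis at its underside: the mouth of its D-shaped bore, 18.5 mm below knob_center, same axes. Bore 15 mm deep, round part 13.6 mm across, flat 4.2 mm from the axis on the nose side (+x), mouth chamfered by 2 mm. Fully on, this point meets spindle_seat.
- knob_nose (a point): Tip of the knob's pointed nose (a white line on top of the bar runs towards it), 34 mm from the axis along the knob's x, 26 mm above its underside.
- spindle_seat (a point): Bare brass D spindle, upright on the warmer's deck. Point on its axis on top of its 22 mm collar, where the knob's underside seats, 10 mm above the deck. The post rises 13 mm: 12 mm diameter, flat 3.5 mm from the axis on the +x side, tip chamfered. x points out of the flat, z up. The knob fits only with its nose on the flat's side, 0.7 mm clearance all round. It cannot turn. A tab of the bezel points the flat's way.
- spindle (a joint): How far spindle and collar are pressed in (down), m: 0 at rest, 0.006 at the hard stop. A spring pushes up with about 4 N at rest and 8 N at the stop, and lifts it again when released.
- warmer: Steel table-top soup warmer, fixed, 280 mm (x) by 400 mm (y), flat deck 75 mm above the counter; origin under its centre. A covered pot 200 mm across, its lid's knob 101 mm above the deck, stands on it, centred 85 mm to +y of the origin; its side handles reach 130 mm to +x and -x. The spindle stands near the corner at -x, -y.
- cup: Bystander: white tasting cup, 58 mm across, 52 mm tall. Origin under its centre.
- cap: Bystander: plain round black jar cap, 56 mm across, 17 mm tall, without bar or nose. Origin under its centre.
- carton_a: Bystander: hexagonal carton, 73 mm across corners, 56 mm tall. Origin under its centre.
- carton_b: Bystander: another hexagonal carton of the same size. Origin under its centre.
- carton_c: Bystander: a third hexagonal carton of the same size. Origin under its centre.
Mind the look-alikes: they are no part of the job. What is shaped like the part that bears knob_center but pink is not meant.

How it is judged:
By the outcome, as a careful person would: the job done as asked, in the order asked, and still so for the second after the job is handed in, while the arm keeps its last pose, push and grip.
It also fails if it takes over 48 s, if anything falls off the work surface, if the arm or the gripper's body presses on something with over 40 N, if the wrist force passes 120 N, or if a joint passes its speed limit or range.

## Working session

There is one attempt and no reset: what is moved stays moved. The work goes in short steps, each a Python script; the robot and the scene stay as the last script left them, time stands still between calls to the robot, and variables do not carry over. Pictures are saved under pics/ and viewed, and the job is handed in when it is done.

```bash
ls; mkdir -p pics; python3 - <<'E'
from cell import manip
import cv2
print(manip.current_time(), manip.tcp_to_grasp, manip.current_eef_rot())
for n in ["scene","top","wrist"]:
    im=manip.get_image(n); m=manip.camera_model(n)
    cv2.imwrite(f"pics/{n}0.png",im[:,:,::-1]); print(n,m)
E
```

```text
pics
0.0 18.8 [-1.90970559e-04  2.13237940e-01  9.76999895e-01 -8.66058988e-04]
scene {'camera_matrix': array([[447.55282344,   0.        , 254.33089722],
       [  0.        , 447.55282344, 199.74308531],
       [  0.        ,   0.        ,   1.        ]]), 'view': array([[-8.48155134e-01,  5.29472310e-01,  1.70862723e-02,
         5.13935128e+02],
       [-3.33357327e-01, -5.58512377e-01,  7.59563570e-01,
         5.84154854e+01],
       [ 4.11710773e-01,  6.38531908e-01,  6.50208615e-01,
        -1.24638177e+03],
       [ 0.00000000e+00,  0.00000000e+00,  0.00000000e+00,
         1.00000000e+00]])}
top {'camera_matrix': array([[411.98930366,   0.        , 250.16529198],
       [  0.        , 411.98930366, 190.64019593],
       [  0.        ,   0.        ,   1.        ]]), 'view': array([[-2.86419272e-02, -9.99521769e-01, -1.16564640e-02,
        -8.52109692e+01],
       [ 9.88659371e-01, -3.00465980e-02,  1.47138881e-01,
        -5.68825926e+02],
       [-1.47418752e-01, -7.30993120e-03,  9.89047156e-01,
        -9.74888861e+02],
       [ 0.00000000e+00,  0.00000000e+00,  0.00000000e+00,
         1.00000000e+00]])}
wrist {'camera_matrix': array([[343.80207036,   0.        , 255.13009871],
       [  0.        , 343.80207036, 192.27098245],
       [  0.        ,   0.        ,   1.        ]]), 'view': array([[ 4.16955790e-01,  9.08925050e-01, -1.76737254e-03,
        -5.73971713e+02],
       [-8.70473831e-01,  3.98755765e-01, -2.88563944e-01,
         3.25935066e+01],
       [-2.61578247e-01,  1.21856859e-01,  9.57458995e-01,
        -3.92592255e+02],
       [ 0.00000000e+00,  0.00000000e+00,  0.00000000e+00,
         1.00000000e+00]])}
```

View pics/scene0.png

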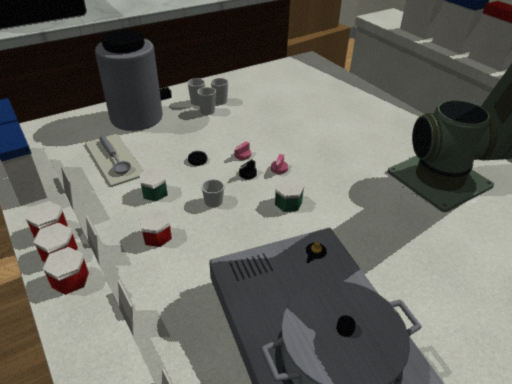

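View pics/top0.png

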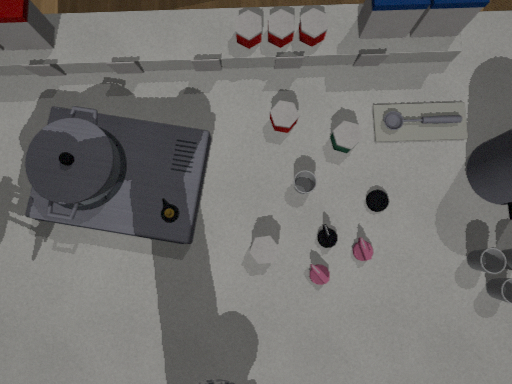

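View pics/wrist0.png

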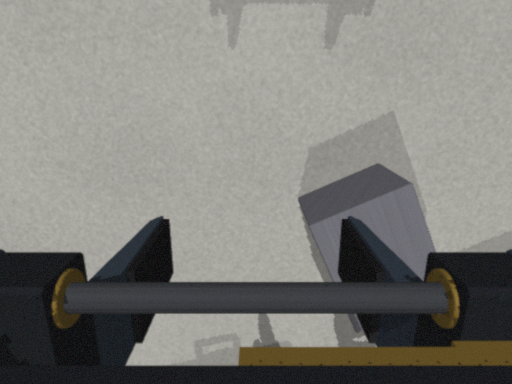

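The black knob is at top (327,237) / scene (248,170). Things it could be confused with: the round black cap at top (377,201) / scene (198,158), and two pink knobs at top (363,250) and (319,274). The spindle is at top (169,213), with its bezel tab pointing roughly up. I'll check the choice in a close crop.

```bash
cat > h.py <<'E'
import numpy as np, cv2
def ray(m,u,v):
    K=m["camera_matrix"];V=m["view"];R=V[:3,:3];t=V[:3,3]
    d=np.linalg.inv(K)@[u,v,1]; d=np.array([d[0],-d[1],-d[2]])
    return -R.T@t, R.T@d
def onz(m,u,v,z):
    o,d=ray(m,u,v); return o+d*(z-o[2])/d[2]
def proj(m,p):
    c=m["view"][:3,:3]@np.array(p)+m["view"][:3,3]; q=m["camera_matrix"]@[c[0],-c[1],-c[2]]; return q[:2]/q[2]
E
python3 - <<'E'
from cell import manip
from h import *
m=manip.camera_model("top")
for n,u,v,z in [("knob",327,237,20),("nose",324,227,35),("cap",377,201,17),("pink1",363,250,20),("pink2",319,274,20),("spind",169,213,98),("tab",165,201,77),("carton",264,250,56),("cup",305,182,52)]:
    print(n,onz(m,u,v,z).round(1))
ms=manip.camera_model("scene")
print(onz(ms,248,170,20),onz(ms,316,248,95))
a=cv2.imread("pics/top0.png"); b=cv2.imread("pics/scene0.png")
c=lambda im,x,y:cv2.resize(im[y-25:y+25,x-25:x+25],(380,290) if 0 else (300,300),interpolation=cv2.INTER_CUBIC)
cv2.imwrite("pics/crop0.png",np.vstack([np.hstack([c(a,327,237),c(a,169,211)]),np.hstack([c(b,248,170),c(b,316,250)])]))
E
```

```text
knob [ 447.6 -288.4   20. ]
nose [ 471.7 -279.9   35. ]
cap [ 533.8 -419.1   17. ]
pink1 [ 413.3 -375.    20. ]
pink2 [ 358.5 -263.9   20. ]
spind [511.  87.  98.]
tab [542.  100.9  77. ]
carton [ 420.1 -130.9   56. ]
cup [ 581.8 -236.7   52. ]
[ 450.12057678 -283.08777059   20.        ] [521.4482043   97.75340229  95.        ]
```

View pics/crop0.png

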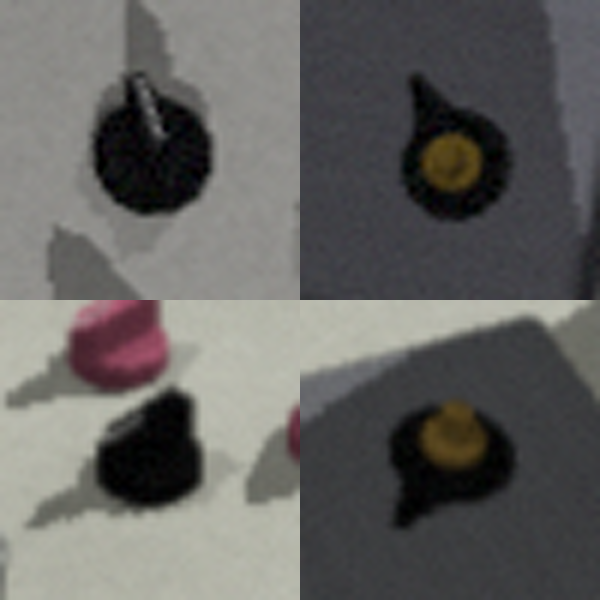

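The crop confirms it: a black knob with a bar and white line, nose up-left in the top view. The spindle's tab also points up-left, at a similar yaw. Next is a wrist view above each.

```bash
cat >> h.py <<'E'
from scipy.spatial.transform import Rotation as Ro
def qdown(yaw):  # tool x along yaw dir, z down
    x=np.array([np.cos(yaw),np.sin(yaw),0]);z=np.array([0,0,-1.]);y=np.cross(z,x)
    q=Ro.from_matrix(np.c_[x,y,z]).as_quat(); return np.array([q[3],*q[:3]])
E
python3 - <<'E'
from cell import manip
from h import *
q=manip.current_eef_rot();Rt=Ro.from_quat([*q[1:],q[0]]).as_matrix();p=manip.current_eef_pos()
V=manip.camera_model("wrist")["view"]
c=-V[:3,:3].T@V[:3,3]; print("cam in tool",Rt.T@(c-p)); print("look in tool",Rt.T@(-V[2,:3]),"up",Rt.T@V[1,:3])
print(Rt)
for yaw in (0.35,0.35+np.pi):
  for P in ([447,-288,17],[447,-288,200],[513,90,100],[513,90,250]):
    j=manip.ik(P,qdown(yaw)); print(yaw,P,None if j is None else np.round(j,2))
E
```

```text
cam in tool [  81.9198771    -0.19644814 -170.95070466]
look in tool [-2.88589353e-01 -5.51844945e-04  9.57452809e-01] up [9.57452926e-01 1.27945340e-04 2.88589462e-01]
[[-9.09043894e-01  4.16699999e-01 -5.55838201e-04]
 [ 4.16700369e-01  9.09043169e-01 -1.14879577e-03]
 [ 2.65777226e-05 -1.27592376e-03 -9.99999186e-01]]
0.35 [447, -288, 17] [-0.59  0.46  1.92 -0.    0.76  0.63]
0.35 [447, -288, 200] [-0.59  0.26  1.68 -0.    1.2   0.63]
0.35 [513, 90, 100] [ 0.15  0.34  1.85 -0.    0.95  1.37]
0.35 [513, 90, 250] [ 0.15  0.21  1.62 -0.    1.31  1.37]
3.491592653589793 [447, -288, 17] [-0.59  0.46  1.92 -0.    0.76 -2.51]
3.491592653589793 [447, -288, 200] [-0.59  0.26  1.68 -0.    1.2  -2.51]
3.491592653589793 [513, 90, 100] [ 0.15  0.34  1.85 -0.    0.95 -1.77]
3.491592653589793 [513, 90, 250] [ 0.15  0.21  1.62 -0.    1.31 -1.77]
```

```bash
python3 - <<'E'
from cell import manip
from h import *
import pickle
def shot(n):
    m=manip.camera_model("wrist"); p=manip.current_eef_pos(); im=manip.get_image("wrist")
    pickle.dump((m,p,manip.current_eef_rot(),im),open(f"pics/{n}.pkl","wb")); cv2.imwrite(f"pics/{n}.png",im[:,:,::-1]); print(n,manip.current_time(),p,proj(m,[*T,Z]))
d=10*np.array([np.cos(.38),np.sin(.38)])
T=np.array([514,91]);Z=98
manip.move_pose([*(T-d),188],qdown(.38)); manip.wait(.2); shot("w_sp")
T=np.array([448,-287]);Z=37
manip.move_pose([*(T-d),127],qdown(.38)); manip.wait(.2); shot("w_kn")
E
```

```text
w_sp 2.25 [504.67021817  87.91832212 187.9834287 ] [255.66345549 184.17749307]
w_kn 3.9417 [ 439.28803257 -289.92242636  127.18903355] [255.47996954 184.90083304]
```

View pics/w_sp.png

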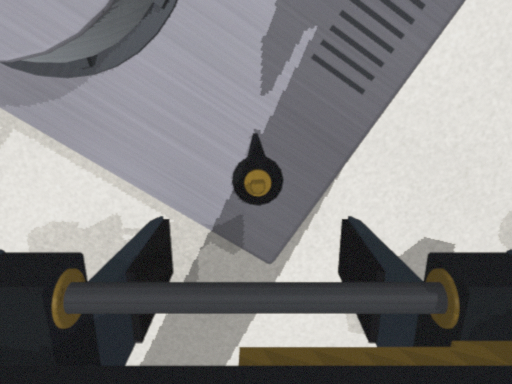

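View pics/w_kn.png

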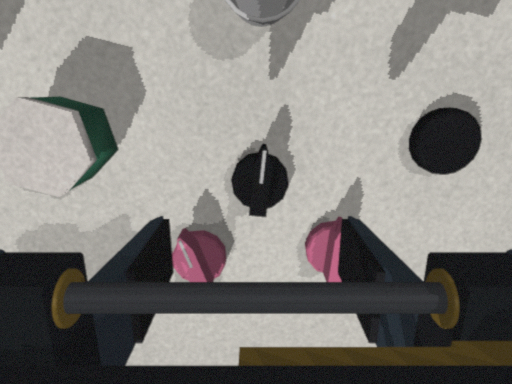

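Spindle at (258,182), tab tip (256,131). Knob at (260,180), nose tip (263,147), cap at (445,140), pink knobs at (199,256) and (330,250). Now to measure with masks.

```bash
python3 - <<'E'
from h import *
import pickle
m,p,q,im=pickle.load(open("pics/w_sp.pkl","rb"))
hsv=cv2.cvtColor(im,cv2.COLOR_RGB2HSV)
sub=(slice(115,215),slice(215,300))
br=((hsv[...,0]>10)&(hsv[...,0]<35)&(hsv[...,1]>110)&(hsv[...,2]>40)); bb=np.zeros_like(br); bb[sub]=br[sub]
v,u=np.nonzero(bb); print("brass",u.min(),u.max(),v.min(),v.max(),u.mean(),v.mean(),len(u))
g=im.max(2); bk=np.zeros_like(br); bk[sub]=(g<48)[sub]
c,_=cv2.findContours((bk|bb).astype(np.uint8),cv2.RETR_EXTERNAL,cv2.CHAIN_APPROX_NONE)
c=max(c,key=cv2.contourArea)[:,0]; print("bezel bbox",c.min(0),c.max(0))
P=np.array([onz(m,*x,77)[:2] for x in c])
# circle from contour: lower part
def circ(P):
    A=np.c_[2*P,np.ones(len(P))]; s=np.linalg.lstsq(A,(P**2).sum(1),rcond=None)[0]; return s[:2],np.sqrt(s[2]+s[:2]@s[:2])
low=P[c[:,1]>172]; cc,r=circ(low); print("bezel c",cc,r)
cb,_=cv2.findContours(bb.astype(np.uint8),cv2.RETR_EXTERNAL,cv2.CHAIN_APPROX_NONE);cb=max(cb,key=cv2.contourArea)[:,0]
for z in (85,):
    Pb=np.array([onz(m,*x,z)[:2] for x in cb]); print("collar",circ(Pb),onz(m,u.mean(),v.mean(),z))
# tab axis: for rows in tab, centre
d=np.linalg.norm(P-cc,axis=1); far=P[d>r+2]; print("tab pts",len(far))
rows=[]
for row in range(c[:,1].min(),160):
    uu=np.nonzero(bk[row])[0]
    if len(uu) and len(uu)<22: w=onz(m,uu.mean(),row,77)[:2]; rows.append([row,uu.mean(),len(uu),*(w.round(1)),np.arctan2(*(w-cc)[::-1]).round(3)])
for r_ in rows: print(*r_)
im2=im[100:230,190:330]; cv2.imwrite("pics/c_sp.png",cv2.resize(im2,(700,650),interpolation=cv2.INTER_CUBIC)[:,:,::-1])
m,p,q,im=pickle.load(open("pics/w_kn.pkl","rb"))
im2=im[120:230,190:330]; cv2.imwrite("pics/c_kn.png",cv2.resize(im2,(700,550),interpolation=cv2.INTER_CUBIC)[:,:,::-1])
g=im.max(2); bk=np.zeros(g.shape,bool); bk[130:222,220:300]=(g<60)[130:222,220:300]
c,_=cv2.findContours(bk.astype(np.uint8),cv2.RETR_EXTERNAL,cv2.CHAIN_APPROX_NONE);c=max(c,key=cv2.contourArea)[:,0]; print("knob bbox",c.min(0),c.max(0))
mk=np.zeros(g.shape,np.uint8); cv2.fillPoly(mk,[c],1)
w=(mk>0)&(g>75); 
mk=cv2.erode(mk,np.ones((3,3))); w=(mk>0)&(g>70); v,u=np.nonzero(w); print("white",len(u),u.min(),u.max(),v.min(),v.max())
W=np.array([onz(m,a,b,37)[:2] for a,b in zip(u,v)]); mu=W.mean(0); e=np.linalg.svd(W-mu)[2][0]; e*=np.sign(e[0]); print("line mean",mu,"yaw",np.arctan2(e[1],e[0]),"extent",(W-mu)@e.T.round(9)[...] .min() if 0 else (((W-mu)@e).min(),((W-mu)@e).max()))
E
```

```text
brass 244 271 169 196 257.31290322580645 182.46774193548387 620
bezel bbox [233 134] [282 204]
bezel c [511.90783334  88.58538421] 20.541393916791435
collar (array([512.41722236,  88.86564929]), np.float64(11.421421033979982)) [512.54339598  88.92376218  85.        ]
tab pts 46
134 255.0 3 547.8 105.1 0.431
135 255.0 3 547.0 104.8 0.432
136 255.0 5 546.3 104.5 0.433
137 255.0 5 545.5 104.2 0.434
138 255.5 6 544.9 103.5 0.424
139 255.5 6 544.2 103.2 0.425
140 255.0 7 543.3 103.3 0.438
141 255.5 8 542.7 102.6 0.428
142 255.5 8 541.9 102.3 0.429
143 255.5 8 541.1 102.0 0.43
144 255.5 10 540.4 101.7 0.431
145 255.5 10 539.6 101.4 0.433
146 255.5 10 538.8 101.1 0.434
147 255.5 12 538.1 100.8 0.435
148 256.0 11 537.5 100.1 0.422
149 255.5 12 536.5 100.1 0.439
150 256.0 13 535.9 99.4 0.425
151 256.0 13 535.1 99.1 0.426
152 256.0 15 534.4 98.8 0.428
153 256.0 15 533.6 98.5 0.429
154 256.0 15 532.8 98.2 0.431
155 256.5 16 532.2 97.5 0.414
156 256.0 17 531.3 97.6 0.435
157 257.0 19 530.8 96.5 0.397
knob bbox [232 144] [287 215]Traceback (most recent call last):
  File "<stdin>", line 33, in <module>
    return umr_minimum(a, axis, None, out, keepdims, initial, where)
ValueError: zero-size array to reduction operation minimum which has no identity
```

View pics/c_sp.png

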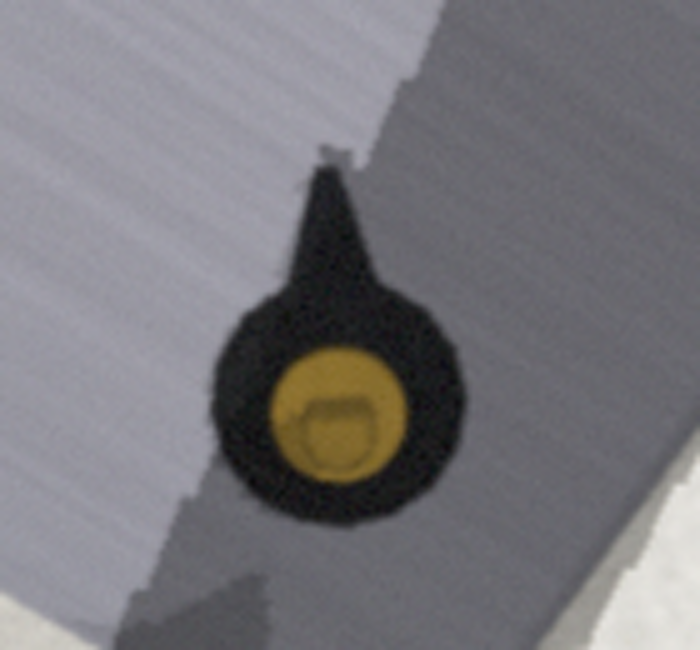

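View pics/c_kn.png

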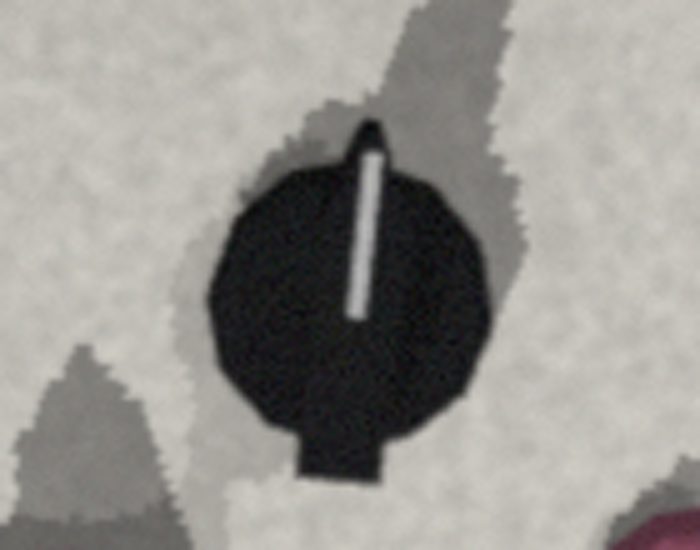

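```bash
cat > kn.py <<'E'
from h import *
def knob(m,im,z0=0,ref=None):
    "yaw, axis from skirt fit (z0+15 top edge), line"
    g=im.max(2); 
    uc,vc=proj(m,ref); u0,u1,v0,v1=int(uc-40),int(uc+40),int(vc-45),int(vc+40)
    bk=np.zeros(g.shape,bool); bk[v0:v1,u0:u1]=(g<60)[v0:v1,u0:u1]
    bk=cv2.morphologyEx(bk.astype(np.uint8),cv2.MORPH_CLOSE,np.ones((7,7)))
    c,_=cv2.findContours(bk,cv2.RETR_EXTERNAL,cv2.CHAIN_APPROX_NONE);c=max(c,key=cv2.contourArea)[:,0]
    mk=np.zeros(g.shape,np.uint8); cv2.fillPoly(mk,[c],1); mk=cv2.erode(mk,np.ones((3,3)))
    # white line
    w=(mk>0)&(g>105); v,u=np.nonzero(w)
    W=np.array([onz(m,a,b,z0+37)[:2] for a,b in zip(u,v)]); mu=W.mean(0); e=np.linalg.svd(W-mu)[2][0]; e*=np.sign(e[0])
    s=(W-mu)@e; yaw=np.arctan2(e[1],e[0]); n=np.array([-e[1],e[0]])
    print("white",len(u),"bbox",u.min(),u.max(),v.min(),v.max(),"len",np.ptp(s).round(1),"mean",mu.round(2),"yaw",yaw.round(4))
    # skirt circle: side points only
    P=np.array([onz(m,*x,z0+15)[:2] for x in c.astype(float)])
    cen=mu.copy()
    cen=P.mean(0)
    for k in range(6):
        d=P-cen; ok=(np.abs(d@n)>13)&(np.linalg.norm(d,axis=1)<31)
        A=np.c_[2*P[ok],np.ones(ok.sum())]; s3=np.linalg.lstsq(A,(P[ok]**2).sum(1),rcond=None)[0]; cen=s3[:2]; r=np.sqrt(s3[2]+cen@cen)
    print("skirt",cen.round(2),"r",r.round(2),"n",ok.sum(),"line offset lateral from axis",((mu-cen)@n).round(2),"along",((mu-cen)@e).round(2))
    # tail (top edge z 37) row end and nose
    Q=np.array([onz(m,*x,z0+37)[:2] for x in c.astype(float)]); print("tail along (z37)",((Q-mu)@e).min().round(2)," nose(z26)",max((np.array([onz(m,*x,z0+26)[:2] for x in c.astype(float)])-mu)@e).round(2))
    t=((Q-mu)@e).min(); print("axis from tail",(mu+(t+22)*e).round(2))
    return yaw,cen,mu
E
python3 - <<'E'
from kn import *
import pickle
m,p,q,im=pickle.load(open("pics/w_kn.pkl","rb"))
knob(m,im,0,[448,-287,20])
R=Ro.from_quat([*q[1:],q[0]]).as_matrix(); print(np.arctan2(R[1,0],R[0,0]),p)
E
```

```text
white 126 bbox 259 265 150 183 len 26.3 mean [ 463.33 -286.65] yaw 0.2825
skirt [ 446.91 -291.17] r 23.54 n 97 line offset lateral from axis -0.23 along 17.03
tail along (z37) -39.78  nose(z26) 16.39
axis from tail [ 446.26 -291.6 ]
0.3814193785432103 [ 439.28803257 -289.92242636  127.18903355]
```

```bash
python3 - <<'E'
from cell import manip
from kn import *
import pickle
yaw=.2825;A=np.array([446.3,-291.6]);q=qdown(yaw)
manip.grip(50)
manip.servo_line([*A,60],q,v=120)
print("hit",manip.servo_line([*A,16.5],q,v=60,until_force=6), manip.current_eef_pos())
manip.grip(0); print("gap",manip.current_finger_gap(),manip.current_wrist_force(),manip.current_time())
manip.grip(50)
d=10*np.array([np.cos(yaw),np.sin(yaw)])
manip.servo_line([*(A-d),127],q,v=150); manip.wait(.2)
m=manip.camera_model("wrist"); p=manip.current_eef_pos(); im=manip.get_image("wrist")
pickle.dump((m,p,manip.current_eef_rot(),im),open("pics/w_kn2.pkl","wb")); cv2.imwrite("pics/w_kn2.png",im[:,:,::-1])
R=Ro.from_quat(np.roll(manip.current_eef_rot(),-1)).as_matrix(); print(p,np.arctan2(R[1,0],R[0,0]),manip.current_time())
knob(m,im,0,[*A,20])
E
```

```text
hit False [ 446.52759388 -291.72145535   16.62536993]
gap 13.764605503376604 [-0.83680051 -0.72483723  0.53302349] 6.9417
[ 436.27482529 -294.02963043  126.00968015] 0.2825583693866981 8.7917
white 120 bbox 254 257 144 177 len 25.8 mean [ 463.77 -286.59] yaw 0.2813
skirt [ 447.09 -291.68] r 23.44 n 96 line offset lateral from axis 0.25 along 17.44
tail along (z37) -39.99  nose(z26) 16.1
axis from tail [ 446.49 -291.59]
```

View pics/w_kn2.png

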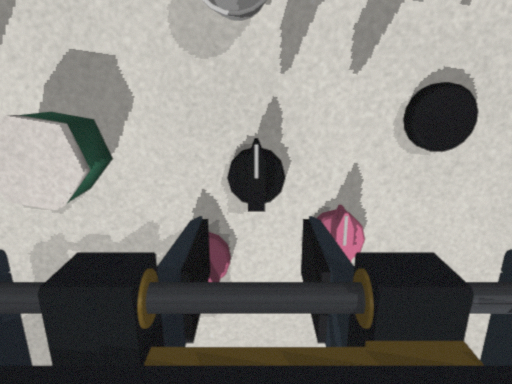

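The jaw-centred knob measures within 0.15 mm laterally and 0.001 rad of the tool, so camera bias is negligible. Next: regrasp, lift, and move over the spindle at (512.4, 88.9), yaw 0.43.

```bash
python3 - <<'E'
from cell import manip
from kn import *
yaw=.2825;A=np.array([446.3,-291.6]);q=qdown(yaw)
manip.servo_line([*A,16.0],q,v=120)
manip.grip(0); print("gap",manip.current_finger_gap(),manip.current_eef_pos())
manip.servo_line([*A,145],q,v=150); print("gap",manip.current_finger_gap(),manip.current_wrist_force())
S=np.array([512.4,88.9]);q2=qdown(.43)
manip.move_pose([*S,145],q2); manip.wait(.2)
p=manip.current_eef_pos(); print(p); S2=S+(S-p[:2])
manip.servo_line([*S2,120],q2,v=80); manip.wait(.2)
p=manip.current_eef_pos();R=Ro.from_quat(np.roll(manip.current_eef_rot(),-1)).as_matrix(); print(p,np.arctan2(R[1,0],R[0,0]),R[:,2],manip.current_wrist_force(),manip.current_time())
cv2.imwrite("pics/w_h.png",manip.get_image("wrist")[:,:,::-1]);cv2.imwrite("pics/s_h.png",cv2.resize(manip.get_image("scene")[180:330,220:420],(800,600),interpolation=cv2.INTER_CUBIC)[:,:,::-1])
E
```

```text
gap 13.581139131321212 [ 446.33897798 -291.66237068   16.12709414]
gap 13.599575837425322 [ 0.37458563  0.37143825 -1.30103289]
[512.57274615  87.93605404 144.98106599]
[512.61812572  89.93463688 120.49915868] 0.43000583971747547 [ 1.08061162e-03  1.68639740e-04 -9.99999402e-01] [ 0.73740037 -0.32774948 -0.74010672] 13.8167
```

View pics/w_h.png

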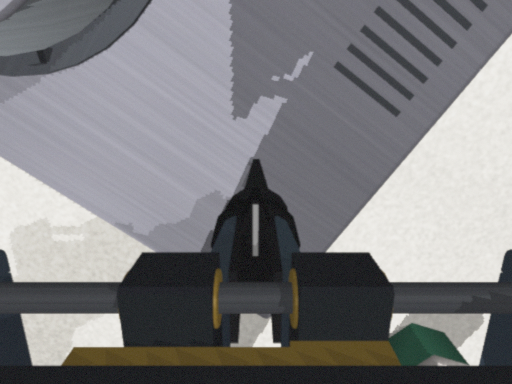

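View pics/s_h.png

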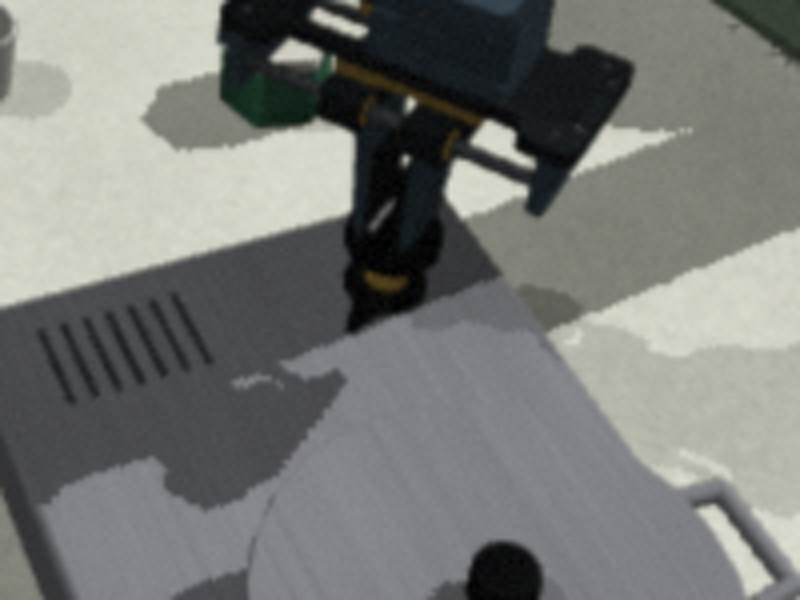

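Held knob's nose at (257,160), aligned with the tool. The last read was before the arm had settled, so I'll correct to S and descend with force guard.

```bash
python3 - <<'E'
from cell import manip
from kn import *
S=np.array([512.4,88.9]);q2=qdown(.43)
manip.servo_line([*S,117.5],q2,v=30); manip.wait(.4); p=manip.current_eef_pos(); print(p)
S=S+(S-p[:2])*(np.abs(S-p[:2])<1)
hit=manip.servo_line([*S,103],q2,v=20,until_force=5)
print(hit,manip.current_eef_pos(),manip.current_wrist_force(),manip.current_torque(),manip.current_finger_gap(),manip.current_time())
E
```

```text
[512.3949257   88.93180598 117.5052148 ]
False [512.35266781  88.84174329 103.01657494] [-0.13191554  0.79892944  0.50412959] [-0.04830993  0.16555654  0.00632054] 13.9647061093551 15.4417
```

It went on freely, and the bore is now about 11 mm onto the post. Now press to the stop.

```bash
python3 - <<'E'
from cell import manip
from kn import *
S=np.array([512.4,88.9]);q2=qdown(.43)
def rep(z,h=None): print(z,h,manip.current_eef_pos().round(2),manip.current_wrist_force().round(2),round(manip.current_finger_gap(),2),round(manip.current_time(),2))
for z in (101.5,100,98,96.5,95.5):
    h=manip.servo_line([*S,z],q2,v=15); rep(z,h)
for z in (95,94.5,94,93.5):
    if manip.current_wrist_force()[2]>20: break
    manip.servo_line([*S,z],q2,v=10); manip.wait(.15); rep(z)
E
```

```text
101.5 False [512.33  88.88 101.45] [-0.54  0.88 -0.52] 13.94 15.69
100 False [512.55  88.93 100.42] [-1.23 -0.06  4.13] 13.78 15.94
98 False [512.55  88.94  98.25] [-0.58 -1.18  4.61] 13.58 16.23
96.5 False [512.56  88.91  96.8 ] [-1.3  -0.33  5.58] 13.74 16.48
95.5 False [512.54  88.92  95.89] [-2.1  -0.49  7.21] 13.94 16.73
95 None [512.56  88.91  95.49] [-1.1  -0.58  6.64] 13.99 17.12
94.5 None [512.56  88.92  95.08] [-1.98 -1.06  7.31] 13.69 17.52
94 None [512.58  88.91  95.06] [-2.64 -0.41 10.43] 13.91 17.93
93.5 None [512.59  88.93  95.01] [-3.66 -0.72 13.59] 13.87 18.32
```

```bash
python3 - <<'E'
from cell import manip
from kn import *
manip.servo_line([512.4,88.9,92.8],qdown(.43),v=10)
for k in range(3):
    manip.wait(.4); print(manip.current_eef_pos().round(2),manip.current_wrist_force().round(2),round(manip.current_finger_gap(),2),round(manip.current_time(),2))
cv2.imwrite("pics/s_f.png",cv2.resize(manip.get_image("scene")[180:330,220:420],(800,600),interpolation=cv2.INTER_CUBIC)[:,:,::-1])
cv2.imwrite("pics/t_f.png",manip.get_image("top")[:,:,::-1])
E
```

```text
[512.61  88.93  94.97] [-4.62 -1.33 17.7 ] 14.1 18.98
[512.59  88.94  94.95] [-4.44 -0.73 18.06] 13.69 19.38
[512.61  88.92  94.96] [-4.05 -0.97 18.12] 13.79 19.77
```

View pics/s_f.png

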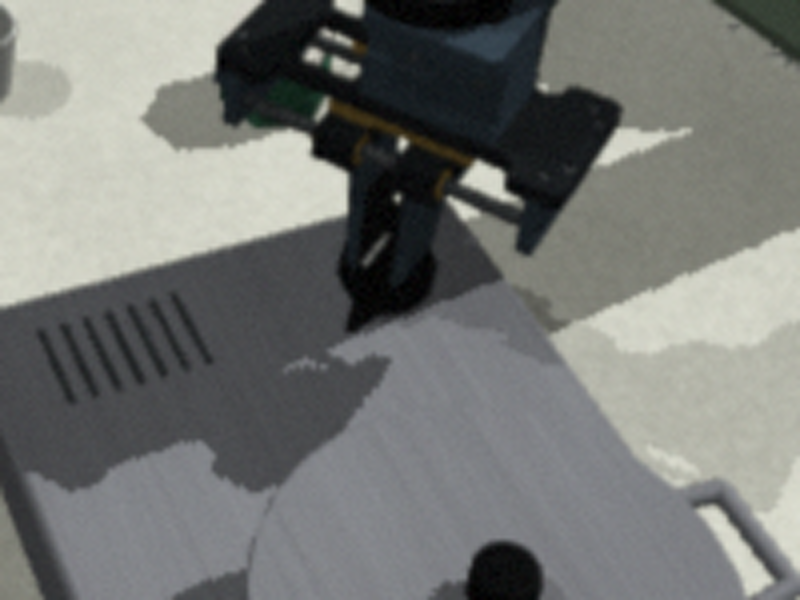

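View pics/t_f.png

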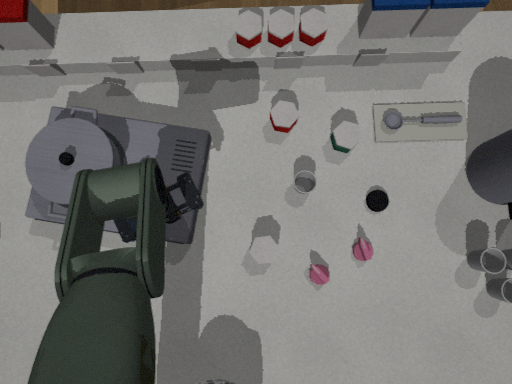

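The scene view shows the knob down at (385,270) with no brass showing and its nose over the tab. In the top view, the cup (305,182), cap (377,201), cartons and pink knobs haven't moved. The push is steady, so I'm handing in.

```bash
python3 -c "
from cell import manip
manip.finish_job()"
```

```text
the job is handed in; nothing more can be done
```

The knob is on the spindle and was still held pressed in against the stop when I handed the job in, at about 20 s of the 48 s allowed. I picked the black knob up by its bar, turned it from a yaw of 0.28 to 0.43 rad to match the spindle's flat, and pushed it down, meeting almost no resistance.

- **Press:** contact came at a tool height of about 101 mm and the hard stop at about 95 mm, so roughly 6 mm of travel. The spring force rose from about 4 to 7 N. At the stop I held a steady push of about 18 N, with a finger gap of about 13.8 mm on the 14 mm bar.
- **Final pictures:** no brass shows under the knob, its nose sits over the bezel tab, and the cup, cap, cartons and pink knobs are where they were.
- **Readings that disagreed:** the round skirt measured 23.5 mm in radius instead of 25 mm, so I located the knob from its bar's tail and nose instead. One position reading over the spindle was taken before the arm had settled (about 1 mm off in y), and I corrected it before inserting.

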